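# Find the unlatched pocket cover and push it open

### The arm

A 6-joint arm with a two-finger parallel gripper is mounted at the origin on the work surface. World frame = base frame: x ahead of the robot, y to its left, z up, the work surface at z = 0. Lengths are in m, angles in rad, forces in N, time in s.
With the tool pointing down it reaches from about 0.275 to 1 m from the base axis. Payload 8.4 kg.
Tool frame: the origin (TCP) lies at the very end of the fingers, on their centre line; the grasp point (between the pads) lies manip.hold_point_z behind it (manip.hold_point_z is the distance from the TCP to the grasp point, in m); z points along the fingers, y is the line along which they close (so a half turn about z gives the same grasp; the last joint's range is limited). The gripper opens to 85 mm and grips with 20 to 120 N. Pads are 22 mm wide; open, the fingers measure 114 mm over their backs; the gripper's body (76 mm by 85 mm) begins 54 mm behind the grasp point. The pads swing forward as they close: fully open they stand 13 mm farther back than shut.
Start: joints at [-0.002, 0.353, 1.633, -0, 1.155, -0.002], TCP at [0.625, -0, 0.231] pointing down, gripper open.
Joint ranges: [-2.63, 2.63], [-0.92, 2.1], [0.06, 2.66], [-1.3, 4.44], [0, 2.69], [-3.02, 3.02]. Speed limits (rad/s): [2.22, 2.22, 2.79, 3.14, 3.14, 3.14].

### API

Orientations are given as a unit quaternion [w, x, y, z].
In Python, from bench import manip gives the robot as it stands.
- The arm moves only by the shell command python3 -m jog 'ROWS' [FORCE]. ROWS is JSON, a list of rows, each a list of 7 numbers: the shift along the world's x, y, z in units of 0.3 m (1.0 is 0.3 m), then the turn, a rotation vector about the world's x, y, z in units of 1.5 rad (1.0 is 1.5 rad), then the gripper command: -1 is shut, 1 is fully open, values between are in proportion. A call has 1 to 5 rows; each row shifts and turns the commanded pose from where the row before left it; what a row does not reach is not made up. A row lasts 1/8 s, in which the tool goes at most 62.5 mm and 10.7 degrees, less where a joint would pass 70% of its speed; a pose out of reach is approached as far as the arm can. A call with a number of a shift or a turn outside -1 to 1 is refused whole. A call with a gripper value outside its range is refused whole. The fingers move at their own pace and stop on an object; FORCE is the grip in N (left out, the last holds). Time passes only in rows, so rows that do not move let the fingers close. It gives the time, the measured TCP pose, the force, the opening and the grip force at its end, in the units of the state.
- manip.sense(): the state, without advancing time (a new reading comes with each control period).
- manip.get_image(name): name is "scene" or "side" or "wrist"; returns (picture, depth): 384x512x3 uint8, red, green, blue; 384x512 float32, m along the optical axis (not along the pixel's ray), 0 where there is no reading.
- manip.camera_params(name): a dict with "camera_matrix" (3x3 intrinsics, pixels), "R" (3x3) and "t" (3): a world point X has camera coordinates R X + t. Camera axes: x right, y down, z forward; pixel columns grow to the right and rows downward; lengths in m; the calibration is good to about 2 mm. A picture is of the moment at which its call begins: read the wrist's pose just before it. camera_params takes no time and is no camera call; for the wrist camera it gives the pose at the moment of the call.
- manip.job_done(): hands the job in; it is judged then, once.
The state is a dict: "t": time; "joints": joint angles; "dq": joint speeds; "joint_torque": joint torques, N m; "tool_pos": TCP position; "eef_rot": TCP orientation; "wrist_force": force on the tool from outside, world axes, zero at the start; "ft_torque": the same for the moment, N m; "opening": opening from 0.0 (shut) to 1.0 (fully open); "finger_force": force on a finger pad.
Only numpy, scipy, OpenCV 4.12 (cv2) and the standard library are available. Lean on these libraries where they do the work, as an engineer would, in place of code of your own. Each camera call takes 0.05 s, during which the arm holds its last target. There are 200 camera calls.

### The job

One of the four identical steel covers in the black deck has been left unlatched: press the covers one after another, lightly and near an edge, with closed fingertips until you find the one that rocks, then push that one open until it stands upright, and leave it so with the hand clear. Only touch and push: grip nothing, do not force the latched covers, and leave the tool holders, nuts and other things where they are.

Things in the scene. Friction and masses are not known exactly. Their poses are not given: they have to be found in the camera images.
- deck: Fixed black steel service deck on the table, 276 mm deep (its x) by 600 mm wide (its y) and 70 mm high; origin under its centre. Four openings, 96 mm square, stand in a row along its y axis, at y = -195, -65, 65 and 195 mm on its centre line. A level push on a cover edge raised less than about 45 degrees can jam: tip the cover farther down first, or follow the edge upward in its arc.
- hatch_a: One of four identical hatches; which opening it is in varies. Origin: centre of the opening, level with the deck top and the shut cover's top face; axes parallel to the deck's, z up. Carries a flat steel cover, 90 x 90 x 6 mm, on an axle along y through its middle (a thin line across its face), 3 mm below its top face; 3 mm gap all round, below it an empty pocket 66 mm deep.
- hatch_b: One of four identical hatches; which opening it is in varies. Origin: centre of the opening, level with the deck top and the shut cover's top face; axes parallel to the deck's, z up. Carries a flat steel cover, 90 x 90 x 6 mm, on an axle along y through its middle (a thin line across its face), 3 mm below its top face; 3 mm gap all round, below it an empty pocket 66 mm deep.
- hatch_c: One of four identical hatches; which opening it is in varies. Origin: centre of the opening, level with the deck top and the shut cover's top face; axes parallel to the deck's, z up. Carries a flat steel cover, 90 x 90 x 6 mm, on an axle along y through its middle (a thin line across its face), 3 mm below its top face; 3 mm gap all round, below it an empty pocket 66 mm deep.
- hatch_d: One of four identical hatches; which opening it is in varies. Origin: centre of the opening, level with the deck top and the shut cover's top face; axes parallel to the deck's, z up. Carries a flat steel cover, 90 x 90 x 6 mm, on an axle along y through its middle (a thin line across its face), 3 mm below its top face; 3 mm gap all round, below it an empty pocket 66 mm deep.
- cover_a (a joint): Tilt of hatch_a's cover (rad); 0 shut and flush, positive: its +x half down, -x half up. Three covers are latched: pressed near an edge they give under 1.5 mm. The other, alike to the eye, rocks either way under 2 to 4 N at 20 to 40 mm to the +x or -x side of the axle; balanced, it stays where left, up to stops at 1.5 (upright) and -1.5.
- cover_b (a joint): Tilt of hatch_b's cover (rad); 0 shut and flush, positive: its +x half down, -x half up. Three covers are latched: pressed near an edge they give under 1.5 mm. The other, alike to the eye, rocks either way under 2 to 4 N at 20 to 40 mm to the +x or -x side of the axle; balanced, it stays where left, up to stops at 1.5 (upright) and -1.5.
- cover_c (a joint): Tilt of hatch_c's cover (rad); 0 shut and flush, positive: its +x half down, -x half up. Three covers are latched: pressed near an edge they give under 1.5 mm. The other, alike to the eye, rocks either way under 2 to 4 N at 20 to 40 mm to the +x or -x side of the axle; balanced, it stays where left, up to stops at 1.5 (upright) and -1.5.
- cover_d (a joint): Tilt of hatch_d's cover (rad); 0 shut and flush, positive: its +x half down, -x half up. Three covers are latched: pressed near an edge they give under 1.5 mm. The other, alike to the eye, rocks either way under 2 to 4 N at 20 to 40 mm to the +x or -x side of the axle; balanced, it stays where left, up to stops at 1.5 (upright) and -1.5.
- holder_1: Loose black tool holder standing on the deck's +x margin, between two hatches; 40 mm across, 58 mm high, 0.35 kg; origin: centre of its foot. To be left alone.
- holder_2: Loose blue tool holder standing on the deck's +x margin, between two hatches; 40 mm across, 58 mm high, 0.35 kg; origin: centre of its foot. To be left alone.
- holder_3: Loose black tool holder standing on the deck's +x margin, between two hatches; 40 mm across, 58 mm high, 0.35 kg; origin: centre of its foot. To be left alone.
- nut_1: Loose steel clamping nut (ring 36 mm across, 22 mm high) lying on the deck's -x margin; origin: centre of its underside. To be left alone.
- nut_2: Loose steel clamping nut (ring 36 mm across, 22 mm high) lying on the deck's -x margin; origin: centre of its underside. To be left alone.
- wrench: Loose 170 mm wrench lying on the table to the left of the robot; origin at its middle. To be left alone.
- can: Loose closed can, 54 mm across, 120 mm high, standing on the table at the left; origin: centre of its foot. To be left alone.

How it is judged:
By the outcome, as a careful person would: the job done as asked, in the order asked, and still so for the second after the job is handed in, with the robot touching nothing.
It also fails if it takes over 56 s, if anything falls off the work surface, if the arm or the gripper's body presses on something with over 40 N, if the wrist force passes 120 N, or if a joint passes its speed limit or range.

## Working session

There is one attempt and no reset: what is moved stays moved. The work goes in short steps, Python scripts to look and compute and a shell command to move; the robot and the scene stay as the last step left them, time stands still between calls to the robot, and variables do not carry over. Pictures are saved under pics/ and viewed, at most 10 in all, crops included, and the job is handed in when it is done.

```bash
mkdir -p pics
python3 - <<'E'
from bench import manip
import cv2,numpy as np
a,d=manip.get_image("scene"); b,e=manip.get_image("side")
np.savez("s.npz",a=a,d=d,b=b,e=e)
cv2.imwrite("pics/1.png",a[...,::-1]);cv2.imwrite("pics/2.png",b[...,::-1])
s=manip.sense();print(s["t"],s["tool_pos"],s["eef_rot"],s["wrist_force"],s["opening"],manip.hold_point_z)
for n in("scene","side"):print(n,manip.camera_params(n))
E
```

```text
0.1 [6.24588609e-01 2.28317523e-06 2.30644112e-01] [-4.29057265e-04  7.07118125e-01  7.07095171e-01 -4.39083295e-04] [-0.52262879 -0.56110518  0.24385829] 0.9942613827944834 0.0187
scene {'camera_matrix': array([[394.15099104,   0.        , 249.87065461],
       [  0.        , 394.15099104, 185.10138196],
       [  0.        ,   0.        ,   1.        ]]), 'R': array([[-0.28735896,  0.95782082, -0.00202773],
       [ 0.77253349,  0.23051776, -0.59165325],
       [-0.56623037, -0.17158335, -0.80619   ]]), 't': array([-0.04512518, -0.37746468,  1.50927555])}
side {'camera_matrix': array([[395.45923731,   0.        , 260.78968879],
       [  0.        , 395.45923731, 191.44994775],
       [  0.        ,   0.        ,   1.        ]]), 'R': array([[ 0.86472467, -0.50198069,  0.01632881],
       [-0.289006  , -0.52391253, -0.80124353],
       [ 0.41076365,  0.68813592, -0.59811553]]), 't': array([-0.34965592,  0.31306916,  0.71649983])}
```

View pics/1.png

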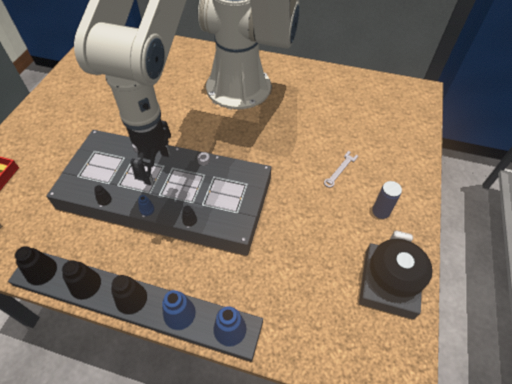

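View pics/2.png

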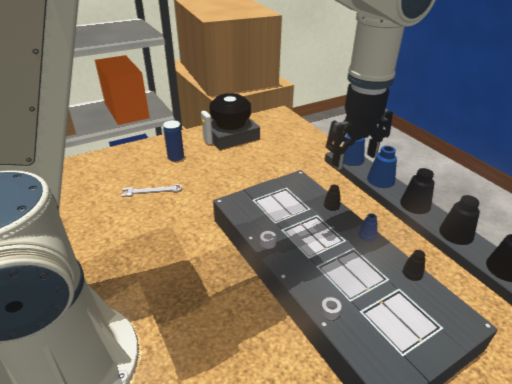

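The scene view shows the four light covers in a row at about (102,167), (140,178), (183,186) and (226,194). In the side view they are at (280,205), (314,236), (351,273) and (401,320), with nuts at (267,240) and (331,307) and holders on the far margin.

```bash
cat > h.py <<'E'
import numpy as np,cv2
from bench import manip
def ray(n,uv,z,P=None):
    P=P or manip.camera_params(n);R,t=P["R"],P["t"];c=-R.T@t
    d=np.linalg.solve(P["camera_matrix"],np.c_[uv,np.ones(len(uv))].T);d=(R.T@d).T
    return c+d*((z-c[2])/d[:,2])[:,None]
E
python3 - <<'E'
from h import *
f=np.load("s.npz")
for n,k in(("scene","a"),("side","b")):
    im=f[k];h=cv2.cvtColor(im,cv2.COLOR_RGB2HSV)
    m=((h[...,2]>120)&(h[...,1]<40)).astype(np.uint8)
    m=cv2.morphologyEx(m,cv2.MORPH_CLOSE,np.ones((3,3)))
    for c in cv2.findContours(m,cv2.RETR_EXTERNAL,cv2.CHAIN_APPROX_NONE)[0]:
        A=cv2.contourArea(c)
        if 40<A<6000:
            p=ray(n,c[:,0].astype(float),.07);(cx,cy),wh,an=cv2.minAreaRect((p[:,:2]*1000).astype(np.float32))
            if .2<cx/1000<.95 and abs(cy)<500:print(n,A,c[:,0].mean(0).round(),round(cx),round(cy),np.round(wh),round(an,1))
E
```

```text
scene 1103.0 [225. 194.] 535 132 [109. 107.] 1.9
scene 758.0 [182. 187.] 539 2 [107. 108.] 2.0
scene 91.0 [156. 172.] 517 -89 [62. 31.] 49.3
scene 392.0 [135. 182.] 554 -127 [ 85. 108.] 1.5
scene 67.5 [203. 157.] 421 23 [37. 31.] 20.3
scene 204.5 [341. 168.] 350 435 [ 34. 158.] 70.2
scene 954.0 [101. 167.] 546 -257 [109. 109.] 1.7
side 255.5 [331. 305.] 458 -170 [36. 37.] 60.5
side 2866.5 [401. 321.] 548 -258 [108. 107.] 1.6
side 2014.5 [352. 274.] 545 -127 [109. 108.] 1.7
side 118.0 [267. 236.] 450 50 [33. 34.] 60.8
side 1153.5 [314. 235.] 542 4 [107. 108.] 1.7
side 1121.5 [281. 205.] 538 134 [109. 109.] 1.3
side 230.0 [149. 190.] 277 349 [ 37. 151.] 70.2
side 64.5 [368. 149.] 922 239 [154.  28.] 52.2
side 235.5 [329. 122.] 939 418 [ 95. 146.] 87.8
```

```bash
python3 -m jog '[[-0.037,0.003,0,0,0,0.119,-1],[-0.037,0.003,0,0,0,0.119,-1],[-0.037,0.003,0,0,0,0.119,-1],[-0.037,0.003,0,0,0,0.119,-1],[-0.037,0.003,0,0,0,0.119,-1]]' 20; python3 -m jog '[[0,0,-0.07,0,0,0.119,-1],[0,0,-0.1,0,0,0.119,-1],[0,0,-0.1,0,0,0.119,-1],[0,0,-0.1,0,0,0.119,-1],[0,0,-0.05,0,0,0,-1]]'
python3 - <<'E'
from h import *
a,d=manip.get_image("scene");b,e=manip.get_image("side");w,_=manip.get_image("wrist")
cv2.imwrite("pics/3.png",np.hstack([cv2.resize(b[130:384,130:512],None,fx=1,fy=1),cv2.resize(w,(382,254))])[...,::-1])
h=cv2.cvtColor(b,cv2.COLOR_RGB2HSV)
print(manip.sense()["wrist_force"])
# blue holder foot via depth in side view, points above deck
P=manip.camera_params("side");v,u=np.mgrid[:384,:512];X=np.stack([(u-P["camera_matrix"][0,2])/P["camera_matrix"][0,0]*e,(v-P["camera_matrix"][1,2])/P["camera_matrix"][1,1]*e,e],-1)
W=(X-P["t"])@P["R"]
m=((W[...,2]>.078)&(W[...,2]<.135)&(e>0)&(W[...,0]>.4)&(W[...,0]<.7)&(abs(W[...,1]+.06)<.31)).astype(np.uint8)
n,l,s,c=cv2.connectedComponentsWithStats(m)
for i in range(1,n):
    if s[i,4]>40: q=W[l==i]*1000;print(c[i].round(),np.percentile(q,[2,50,98],axis=0).round())
E
```

```text
t: 0.72
tool_pos: [0.5688, 0.0045, 0.2309]
eef_rot: [-0.0, 0.33, 0.944, -0.0]
wrist_force: [-0.1, 0.6, -0.1]
opening: 0.002
finger_force: 0.0
t: 1.35
tool_pos: [0.5684, 0.0045, 0.1035]
eef_rot: [-0.001, -0.017, 1.0, 0.0]
wrist_force: [-0.5, 0.1, 0.8]
opening: -0.002
finger_force: 0.0
[ 0.5130419  -0.68005212  1.0671732 ]
[323. 216.] [[555. -11. 105.]
 [560.  -3. 122.]
 [572.  17. 134.]]
[369. 227.] [[628. -78.  80.]
 [637. -67. 105.]
 [655. -49. 130.]]
[268. 239.] [[419.  12.  79.]
 [435.  26.  91.]
 [451.  44.  95.]]
[415. 265.] [[ 632. -208.   79.]
 [ 641. -196.  105.]
 [ 659. -177.  130.]]
[331. 307.] [[ 427. -199.   79.]
 [ 443. -184.   91.]
 [ 460. -166.   95.]]
```

View pics/3.png

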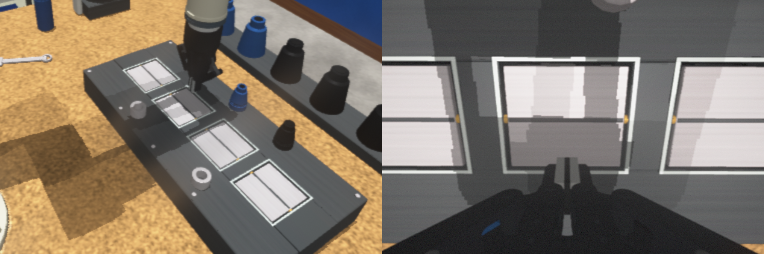

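The side crop shows the closed fingers over the second cover's +x half. The wrist view puts the fingertips at about (565,165), below the axle line at row 120. The holders at x≈0.646 are clear, so I'll descend and press.

```bash
python3 -m jog '[[0,0,-0.03,0,0,0,-1],[0,0,-0.04,0,0,0,-1],[0,0,-0.02,0,0,0,-1],[0,0,-0.007,0,0,0,-1],[0,0,0,0,0,0,-1]]'; python3 -m jog '[[0,0,-0.004,0,0,0,-1],[0,0,-0.003,0,0,0,-1],[0,0,0,0,0,0,-1]]'; python3 -m jog '[[0,0,-0.004,0,0,0,-1],[0,0,0,0,0,0,-1]]'
```

```text
t: 2.12
tool_pos: [0.5695, 0.0045, 0.0761]
eef_rot: [-0.0, -0.018, 1.0, 0.0]
wrist_force: [0.1, -0.4, -0.4]
opening: 0.0
finger_force: 0.0
t: 2.5
tool_pos: [0.5695, 0.0045, 0.0741]
eef_rot: [0.0, -0.018, 1.0, -0.0]
wrist_force: [0.3, 0.7, 0.7]
opening: -0.002
finger_force: 0.0
t: 2.75
tool_pos: [0.5695, 0.0045, 0.0728]
eef_rot: [-0.0, -0.018, 1.0, -0.0]
wrist_force: [-0.4, 0.1, 0.2]
opening: 0.003
finger_force: 0.0
```

```bash
for i in 1 2 3; do python3 -m jog '[[0,0,-0.004,0,0,0,-1],[0,0,0,0,0,0,-1]]' | grep -E "pos|wrist"; done
```

```text
tool_pos: [0.5694, 0.0045, 0.0716]
wrist_force: [0.4, 0.3, -1.2]
tool_pos: [0.5694, 0.0045, 0.0704]
wrist_force: [0.7, -0.3, 0.2]
tool_pos: [0.5696, 0.0045, 0.0698]
wrist_force: [-2.5, -0.1, 7.2]
```

```bash
python3 -m jog '[[0,0,-0.003,0,0,0,-1],[0,0,0,0,0,0,-1]]' | grep -E "pos|wrist"
```

```text
tool_pos: [0.5696, 0.0045, 0.0695]
wrist_force: [-4.7, 0.1, 13.5]
```

```bash
python3 -m jog '[[0,0,0.09,0,0,0,-1],[-0.003,0.108,0,0,0,0,-1],[-0.004,0.109,0,0,0,0,-1],[-0.003,0.108,0,0,0,0,-1],[-0.003,0.108,0,0,0,0,-1]]'| grep -E "pos|wrist"; python3 -m jog '[[0,0,-0.04,0,0,0,-1],[0,0,-0.025,0,0,0,-1],[0,0,-0.008,0,0,0,-1],[0,0,0,0,0,0,-1]]' | grep -E "pos|wrist"; for i in 1 2 3; do python3 -m jog '[[0,0,-0.004,0,0,0,-1],[0,0,0,0,0,0,-1]]' | grep -E "pos|wrist"; done
```

```text
tool_pos: [0.5655, 0.1354, 0.0954]
wrist_force: [-0.3, 0.1, -0.4]
tool_pos: [0.5655, 0.1336, 0.0732]
wrist_force: [-0.1, -0.7, -0.8]
tool_pos: [0.5657, 0.1342, 0.0724]
wrist_force: [-0.3, -0.1, -0.2]
tool_pos: [0.5656, 0.1344, 0.0711]
wrist_force: [-0.7, -1.0, -0.3]
tool_pos: [0.5657, 0.1345, 0.07]
wrist_force: [-0.4, -0.9, 1.8]
```

```bash
python3 -m jog '[[0,0,-0.004,0,0,0,-1],[0,0,0,0,0,0,-1]]' | grep -E "pos|wrist"; python3 -m jog '[[0,0,-0.002,0,0,0,-1],[0,0,0,0,0,0,-1]]' | grep -E "pos|wrist"
```

```text
tool_pos: [0.5658, 0.1345, 0.0696]
wrist_force: [-3.6, -1.1, 11.4]
tool_pos: [0.5658, 0.1345, 0.0694]
wrist_force: [-4.6, -0.8, 16.5]
```

Latched too. On to the third cover, with a 260 mm hop.

```bash
python3 -m jog '[[0,0,0.1,0,0,0,-1],[0.006,-0.15,0,0,0,0,-1],[0.006,-0.19,0,0,0,0,-1],[0.006,-0.19,0,0,0,0,-1],[0.006,-0.19,0,0,0,0,-1]]'| grep -E "pos|wrist"; python3 -m jog '[[0.006,-0.147,0,0,0,0,-1],[0,0,-0.045,0,0,0,-1],[0,0,-0.025,0,0,0,-1],[0,0,-0.008,0,0,0,-1],[0,0,0,0,0,0,-1]]' | grep -E "pos|wrist"; for i in 1 2 3; do python3 -m jog '[[0,0,-0.004,0,0,0,-1],[0,0,0,0,0,0,-1]]' | grep -E "pos|wrist"; done
```

```text
tool_pos: [0.5727, -0.0833, 0.0981]
wrist_force: [0.4, 0.6, 0.4]
tool_pos: [0.5745, -0.1246, 0.0745]
wrist_force: [0.9, 0.3, 0.7]
tool_pos: [0.5747, -0.1254, 0.0737]
wrist_force: [0.2, -0.6, -0.3]
tool_pos: [0.5746, -0.1257, 0.0723]
wrist_force: [-0.3, -0.1, 0.4]
tool_pos: [0.5745, -0.1257, 0.0709]
wrist_force: [0.1, -0.5, -0.5]
```

```bash
python3 -m jog '[[0,0,-0.004,0,0,0,-1],[0,0,0,0,0,0,-1]]' | grep -E "pos|wrist"; python3 -m jog '[[0,0,-0.004,0,0,0,-1],[0,0,0,0,0,0,-1]]' | grep -E "pos|wrist"
```

```text
tool_pos: [0.5746, -0.1257, 0.0698]
wrist_force: [-0.2, -0.7, -0.4]
tool_pos: [0.5747, -0.1257, 0.0687]
wrist_force: [0.3, -0.5, 1.3]
```

```bash
python3 -m jog '[[0,0,-0.004,0,0,0,-1],[0,0,0,0,0,0,-1]]' | grep -E "pos|wrist"; python3 -m jog '[[0,0,-0.004,0,0,0,-1],[0,0,0,0,0,0,-1]]' | grep -E "pos|wrist"
```

```text
tool_pos: [0.5748, -0.1257, 0.0675]
wrist_force: [-0.3, 0.3, 1.8]
tool_pos: [0.5747, -0.1257, 0.0662]
wrist_force: [1.6, -0.1, 0.6]
```

Third cover rocks: it has gone 4 mm down under about 1.5 N. I'll push it further down, then inward.

```bash
python3 -m jog '[[0,0,-0.016,0,0,0,-1],[0,0,-0.016,0,0,0,-1],[0,0,-0.016,0,0,0,-1],[0,0,0,0,0,0,-1]]' | grep -E "pos|wrist"; python3 -m jog '[[-0.005,0,-0.013,0,0,0,-1],[-0.005,0,-0.013,0,0,0,-1],[0,0,0,0,0,0,-1]]' | grep -E "pos|wrist"
```

```text
tool_pos: [0.5743, -0.1256, 0.0512]
wrist_force: [1.3, -0.5, -0.3]
tool_pos: [0.5713, -0.1257, 0.0437]
wrist_force: [0.7, -0.1, 0.3]
```

```bash
python3 -m jog '[[-0.008,0,-0.013,0,0,0,-1],[-0.008,0,-0.013,0,0,0,-1],[-0.008,0,0,0,0,0,-1],[0,0,0,0,0,0,-1]]' | grep -E "pos|wrist"; for i in 1 2; do python3 -m jog '[[-0.005,0,0,0,0,0,-1],[0,0,0,0,0,0,-1]]' | grep -E "pos|wrist"; done
python3 - <<'E'
from h import *
b,e=manip.get_image("side");w,_=manip.get_image("wrist")
cv2.imwrite("pics/4.png",np.hstack([cv2.resize(b[200:330,250:450],(600,390))[:,:400],cv2.resize(w,(400,390))])[...,::-1])
E
```

```text
tool_pos: [0.5639, -0.1256, 0.036]
wrist_force: [0.6, -0.3, -0.0]
tool_pos: [0.5628, -0.1257, 0.0363]
wrist_force: [1.5, -0.2, -0.1]
tool_pos: [0.5613, -0.1257, 0.0363]
wrist_force: [1.4, -0.9, -1.0]
```

View pics/4.png

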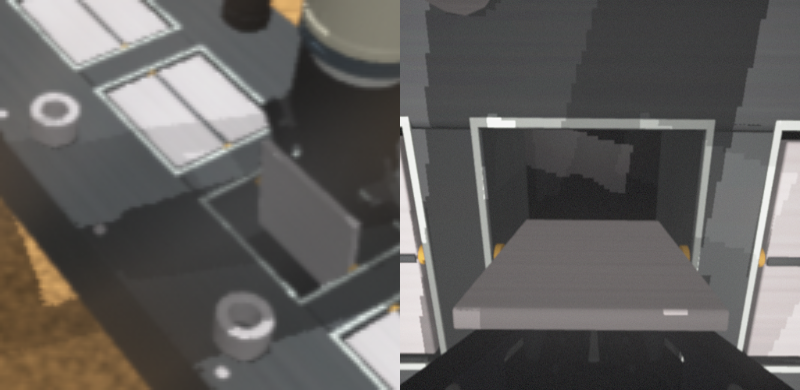

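The cover is nearly upright, at about (310,205) in the side crop. Its raised edge comes close to the gripper body, so I'll back off slightly, raise the tip and push the last bit from shallower.

```bash
python3 -m jog '[[0.012,0,0.01,0,0,0,-1],[0,0,0.03,0,0,0,-1],[-0.012,0,0,0,0,0,-1],[-0.005,0,0,0,0,0,-1],[0,0,0,0,0,0,-1]]' | grep -E "pos|wrist"; for i in 1 2 3; do python3 -m jog '[[-0.004,0,0,0,0,0,-1],[0,0,0,0,0,0,-1]]' | grep -E "pos|wrist"; done
```

```text
tool_pos: [0.5597, -0.1257, 0.0483]
wrist_force: [-0.4, 1.0, 0.7]
tool_pos: [0.5594, -0.1257, 0.0483]
wrist_force: [3.8, 0.8, -2.0]
tool_pos: [0.5589, -0.1258, 0.0484]
wrist_force: [7.9, 1.1, -3.7]
tool_pos: [0.5588, -0.1259, 0.0487]
wrist_force: [10.5, 1.9, -4.6]
```

The stop is reached: force builds without motion. Retracting and checking.

```bash
python3 -m jog '[[0.02,0,0,0,0,0,-1],[0.015,0,0.02,0,0,0,-1],[0,0,0.12,0,0,0,-1],[0,0,0.18,0,0,0,-1],[0,0,0.18,0,0,0,-1]]' | grep -E "pos|wrist"; python3 -m jog '[[0,0,0.1,0,0,0,-1],[0,0,0,0,0,0,-1],[0,0,0,0,0,0,-1]]'
python3 - <<'E'
from h import *
b,e=manip.get_image("side");w,_=manip.get_image("wrist")
cv2.imwrite("pics/5.png",np.hstack([cv2.resize(b[160:350,200:470],(500,352)),cv2.resize(w,(300,352))])[...,::-1])
P=manip.camera_params("side");K=P["camera_matrix"];v,u=np.mgrid[:384,:512]
W=(np.stack([(u-K[0,2])/K[0,0]*e,(v-K[1,2])/K[1,1]*e,e],-1)-P["t"])@P["R"]
m=(W[...,2]>.078)&(W[...,2]<.12)&(abs(W[...,0]-.545)<.06)&(abs(W[...,1]+.127)<.035)
q=W[m];print(len(q),q.max(0),q.min(0),"tilt from horizontal",np.degrees(np.arctan2(1,np.abs(np.polyfit(q[:,2],q[:,0],1)[0]))))
E
```

```text
tool_pos: [0.5661, -0.1256, 0.1998]
wrist_force: [-0.1, -0.4, -0.2]
t: 13.48
tool_pos: [0.566, -0.1256, 0.2275]
eef_rot: [-0.001, -0.018, 1.0, 0.0]
wrist_force: [0.6, -0.1, 0.0]
opening: 0.001
finger_force: 0.0
381 [ 0.54223273 -0.09205299  0.11549039] [ 0.53376348 -0.16195402  0.07805109] tilt from horizontal 88.02213020890304
```

View pics/5.png

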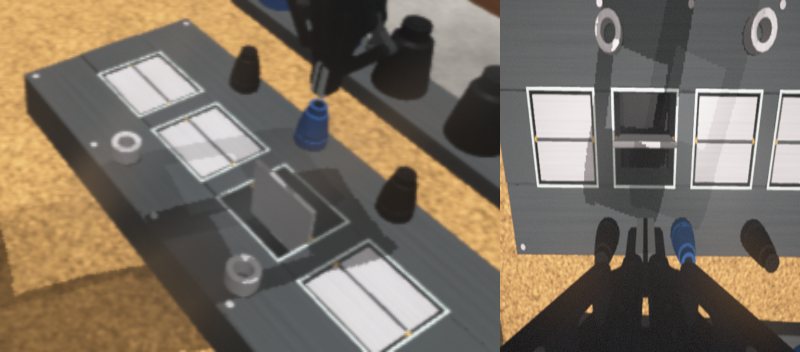

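The cover stands upright at about (285,205) in the side crop. The hand is clear, and the holders and nuts are where they were.

```bash
python3 -c "
from bench import manip
print(manip.job_done())"
```

```text
the job is handed in; nothing more can be done
None
```

I pressed three covers: the two on the +y side were latched, and the next one toward -y rocked, so I pushed it open to its upright stop and handed the job in with the hand clear; the fourth was not pressed, and the holders and nuts look undisturbed.

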